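# Wedge a cupboard door fast on the bench

### The arm

A 6-joint arm with a two-finger parallel gripper is mounted at the origin on the work surface. World frame = base frame: x ahead of the robot, y to its left, z up, the work surface at z = 0. Lengths are in m, angles in degrees, forces in N, time in s.
With the tool pointing down it reaches from about 0.325 to 0.85 m from the base axis. Payload 15.5 kg.
Tool frame: the origin (TCP) lies at the very end of the fingers, on their centre line; the grasp point (between the pads) lies arm.grip_depth behind it (arm.grip_depth is the distance from the TCP to the grasp point, in m); z points along the fingers, y is the direction in which the jaws open and shut (so a half turn about z gives the same grasp; the last joint's range is limited). The gripper opens to 91 mm and grips with 3 to 60 N. Pads are 32 mm wide; open, the fingers measure 118 mm over their backs; the gripper's body (76 mm by 178 mm) begins 60 mm behind the grasp point.
Start: joints at [-77.894, 28.281, 77.091, -0, 74.628, -5.472], TCP at [0.189, -0.596, 0.214] pointing down, gripper open.
Joint ranges: [-166.48, 166.48], [-47.26, 123.95], [12.59, 153.08], [-70.14, 250.14], [6.76, 159.57], [-176.63, 176.63]. Speed limits (degrees/s): [108.29, 108.29, 147.25, 172.46, 172.46, 172.46].

### API

Orientations are given as a 3x3 rotation matrix whose columns are the frame's x, y, z axes.
In Python, from rig import arm gives the robot as it stands. Calls block until the motion is done:
- arm.move_to(position, orientation): joint-space move of the TCP to a pose.
- arm.move_l(position, orientation=None, feed=0.15): straight line of the TCP; orientation=None keeps the orientation; feed is the mean speed in m/s.
- arm.move_joints(angles): joint-space move.
- arm.grip(opening): finger opening in m; the grip force is fixed at half the most; returns when the fingers have stopped.
- arm.sleep(seconds).
- arm.solve_ik(position, orientation): joint angles nearest the present ones, or None.
- arm.snapshot(name): name is "scene" or "side" or "wrist"; returns the picture (384x512x3 uint8, red, green, blue); there is no depth.
- arm.get_calibration(name): a dict with "intrinsics" (3x3 intrinsics, pixels), "cam_to_world" (4x4, takes a point from camera to world coordinates). Camera axes: x right, y down, z forward; pixel columns grow to the right and rows downward; lengths in m; the calibration is good to about 2 mm. A picture is of the moment at which its call begins: read the wrist's pose just before it. get_calibration takes no time and is no camera call; for the wrist camera it gives the pose at the moment of the call.
A pose or a line that the arm cannot do raises arm.Unreachable and nothing moves.
- arm.sign_off(): hands the job in, once; it reports no verdict.
Readings, each from a call of its own:
- arm.current_t(): time.
- arm.current_joint_positions(): joint angles.
- arm.current_dq(): joint speeds.
- arm.current_tau(): joint torques, N m.
- arm.current_ee_pos(): TCP position.
- arm.current_tool_rot(): TCP orientation.
- arm.current_force(): force on the tool from outside, world axes, zero at the start.
- arm.current_torque(): the same for the moment, N m.
- arm.current_width(): finger opening in m.
Only numpy, scipy, OpenCV 4.12 (cv2) and the standard library are available. Lean on these libraries where they do the work, as an engineer would, in place of code of your own. Each camera call takes 0.05 s, during which the arm holds its last target. There are 200 camera calls.

### The job

The cupboard on the bench is having its door hung, and the open door still swings loose on its hinges. Pick up the tapered wooden wedge and work it, thin end first and flat on the bench, in under the bottom corner of the door at its free edge, in line with the door, until it jams tight: go by feel, firm but not forced, and leave the door standing where it is. Then let go of the wedge, press lightly for a moment against the side of the door near its free edge to prove it no longer swings, and come away, leaving the other things on the bench alone.

Things in the scene. Friction and masses are not known exactly. Their poses are not given: they have to be found in the camera images.
- wedge: Loose pale softwood wedge lying sole down on the bench, 180 mm long, 36 mm wide, 4 mm thick at the toe (thin end) rising evenly to 31 mm at the heel, about 90 g. Origin: middle of the sole, half way along. x points along it from heel to toe, z up. 50 mm behind the origin, towards the heel, it is 25 mm high: grip it there across its width.
- wedge_toe (a point): Middle of the wedge's thin end, 2 mm above the sole, 90 mm along x from the wedge's origin. Once it bears on the door, the level push needed rises by some 2 to 3 N for each mm driven; at 10 to 15 N of push it is tight, over about 28 N the hinges are strained.
- cupboard: Plywood wall cupboard, 270 mm wide, 220 mm deep, fixed on two 16 mm battens, its top 271 mm above the bench; it stands to the robot's left, its open front facing to the robot's right. Origin: centre of its underside at bench level; its own -x points out of the front.
- hinge_foot (a point): Foot of the door's upright hinge axis at bench level, at the cupboard's front corner nearest the robot, level with the door's face towards the robot (9 mm to that side of its mid-plane).
- door (a joint): Swing of the framed wooden door (rad): 0 square to the front, -1.57 shut. It starts about square, turns very easily, cannot be lifted. 262 mm wide from hinge axis to free edge, 250 mm high, 18 mm thick; a 25 mm round knob stands out 25 mm at mid-height on the face towards the robot, 22 mm from the free edge. Its bottom edge hangs 9 to 15 mm above the bench: it differs each time and is not measured.
- door_edge (a point): Middle of the door's free upright edge, half way through its thickness, roughly 140 mm up (differs with the hang of the door). x points along the door towards the hinge, y across its thickness towards the robot, z up. Jammed tight, the door stands a sideways press of 3 to 5 N near this edge, held a moment, which proves it; over 20 N is rough.
- offcut: Straight square-ended block of the same wood as the wedge, 120 x 36 x 26 mm; not tapered; leave alone.
- tape: Tape measure, 66 x 34 x 60 mm; leave alone.
- screwdriver: Screwdriver, 200 mm; leave alone.
- mug: Mug, 95 mm high; leave alone.
- glue: Glue bottle, 170 mm high; leave alone.
- tub: Clear tub of screws, 130 x 100 x 60 mm; leave alone.
- pencil: Flat carpenter's pencil, 175 mm; leave alone.
There are look-alikes about, which are no part of the job. Leave any black look-alike of the wedge alone.

How it is judged (in metres and radians):
On the way, in this order (a step that is already met when the one before it is completed fails the run):
1. the held wedge lies flat on the bench with its thin end under the door's free bottom corner (x of wedge_toe in the frame of door_edge above 0.015 m and y of wedge_toe in the frame of door_edge between -0.02 and 0.02 m and angle between wedge's own z axis and vertical below 0.12 rad and height (world z) of wedge below 0.012 m and contact force between the fingers and wedge above 1 N), for 0.1 s.
2. the wedge is jammed tight between bench and door (at least 5 N between wedge and door) and has been let go (x of wedge_toe in the frame of door_edge above 0.015 m and y of wedge_toe in the frame of door_edge between -0.02 and 0.02 m and angle between wedge's own z axis and vertical below 0.12 rad and height (world z) of wedge below 0.012 m and contact force between wedge and door above 5 N and contact force between the fingers and wedge below 0.2 N), for 0.3 s.
3. the fingers press the door with at least 2 N and it stays put (contact force between the fingers and door above 2 N and contact force between wedge and door above 5 N), for 0.1 s.
At the end, for the whole second after the job is handed in: The wedge rests flat on the bench with its thin end at least 15 mm in under the door's free bottom corner and within 20 mm of the door's mid-plane, jammed with at least 5 N between wedge and door; the door's free edge is within 30 mm of where it stood at the start and at rest; robot clear (x of wedge_toe in the frame of door_edge above 0.015 m and y of wedge_toe in the frame of door_edge between -0.02 and 0.02 m and angle between wedge's own z axis and vertical below 0.12 rad and height (world z) of wedge below 0.012 m and contact force between wedge and door above 5 N and distance of door_edge from where it was at the start of the episode below 0.03 m and linear speed of wedge below 0.01 m/s and velocity of joint door between -0.05 and 0.05 rad/s); the robot touches nothing.
It fails at once if the wedge is forced: over 25 N between wedge and door (contact force between wedge and door above 25 N).
It fails at once if the door is pressed roughly: over 20 N between robot and door (contact force between any of the fingers, the arm and door above 20 N).
It fails at once if the door's free edge is pushed more than 30 mm from where it stood (distance of door_edge from where it was at the start of the episode above 0.03 m).
It fails at once if another thing on the bench is shifted by more than 20 mm (distance of any of offcut, tape, screwdriver, mug, glue, tub, pencil from where it was at the start of the episode above 0.02 m).
It also fails if it takes over 64 s, if anything falls off the work surface, if the arm or the gripper's body presses on something with over 40 N, if the wrist force passes 120 N, or if a joint passes its speed limit or range.

## Working session

There is one attempt and no reset: what is moved stays moved. The work goes in short steps, each a Python script; the robot and the scene stay as the last script left them, time stands still between calls to the robot, and variables do not carry over. Pictures are saved under pics/ and viewed, about 8 in all and at most 12, crops included, and the job is handed in when it is done.

```bash
ls; mkdir -p pics
python3 - <<'E'
from rig import arm
import cv2,numpy as np
for n in ("scene","side","wrist"):
    c=arm.get_calibration(n); im=arm.snapshot(n); cv2.imwrite(f"pics/{n}0.png",im[...,::-1])
    np.savez(f"pics/{n}0.npz",K=c["intrinsics"],T=c["cam_to_world"]); print(n,np.round(c["intrinsics"],1).tolist(),np.round(c["cam_to_world"],3).tolist())
print(arm.grip_depth,arm.current_t(),arm.current_tool_rot())
E
cd pics; python3 -c "
import cv2
a=cv2.imread('scene0.png');cv2.imwrite('sceneL.png',cv2.resize(a,(800,600),interpolation=cv2.INTER_CUBIC))"
```

```text
pics
scene [[350.6, 0.0, 256.8], [0.0, 350.6, 184.7], [0.0, 0.0, 1.0]] [[0.064, 0.857, -0.512, 1.145], [0.998, -0.06, 0.025, -0.087], [-0.01, -0.513, -0.859, 1.118], [0.0, 0.0, 0.0, 1.0]]
side [[488.1, 0.0, 251.9], [0.0, 488.1, 192.2], [0.0, 0.0, 1.0]] [[-0.861, -0.403, 0.309, -0.01], [-0.508, 0.701, -0.501, 0.812], [-0.014, -0.588, -0.809, 1.556], [0.0, 0.0, 0.0, 1.0]]
wrist [[282.1, 0.0, 255.8], [0.0, 282.1, 186.5], [0.0, 0.0, 1.0]] [[0.302, -0.918, -0.255, 0.26], [-0.953, -0.291, -0.08, -0.574], [-0.001, 0.267, -0.964, 0.384], [0.0, 0.0, 0.0, 1.0]]
0.0188 0.15 [[ 9.53297221e-01  3.02033732e-01 -1.80725453e-04]
 [ 3.02033764e-01 -9.53296755e-01  9.49470170e-04]
 [ 1.14487031e-04 -9.59712464e-04 -9.99999533e-01]]
```

View pics/sceneL.png

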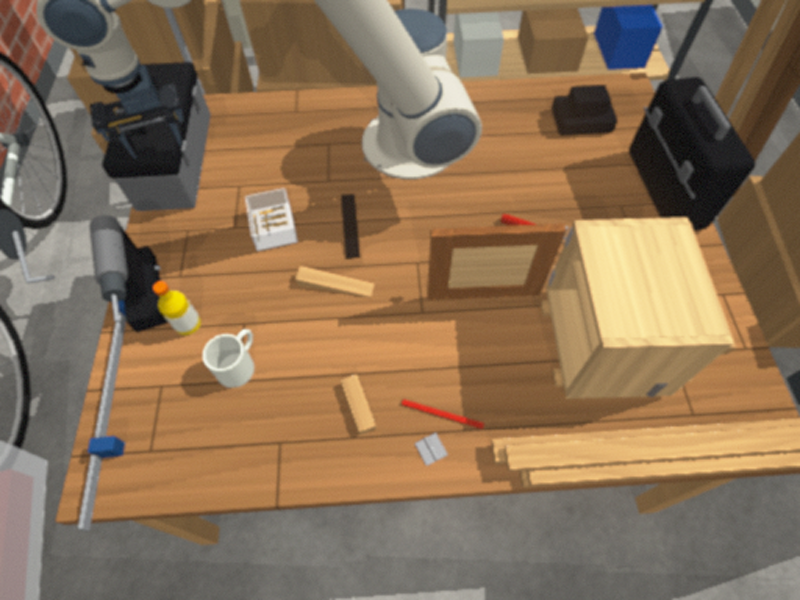

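View pics/side0.png

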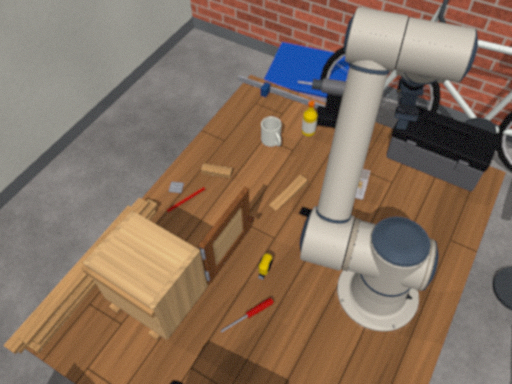

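The scene view (800x600) has three candidates. The pale long piece at (335,282) is the likely wedge, the short pale block at (357,403) is the offcut, and the black piece at (350,226) is the look-alike to leave alone. The door's free edge is at about (430,265). I'll confirm with enlarged crops.

```bash
cd pics; python3 -c "
import cv2,numpy as np
a=cv2.imread('scene0.png')[120:220,170:370];b=cv2.imread('side0.png')[160:290,180:340]
a=cv2.resize(a,None,fx=4,fy=4,interpolation=cv2.INTER_CUBIC);cv2.imwrite('a.png',a)
b=cv2.resize(b,None,fx=4.5,fy=4.5,interpolation=cv2.INTER_CUBIC);cv2.imwrite('b.png',b)"
```

```text
(no output)
```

View pics/a.png

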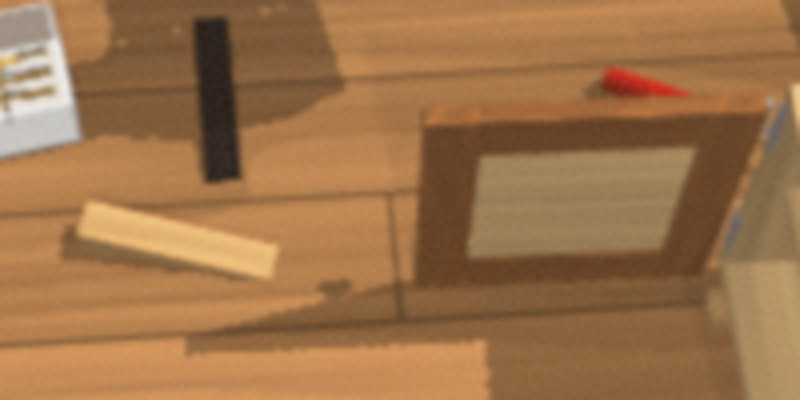

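View pics/b.png

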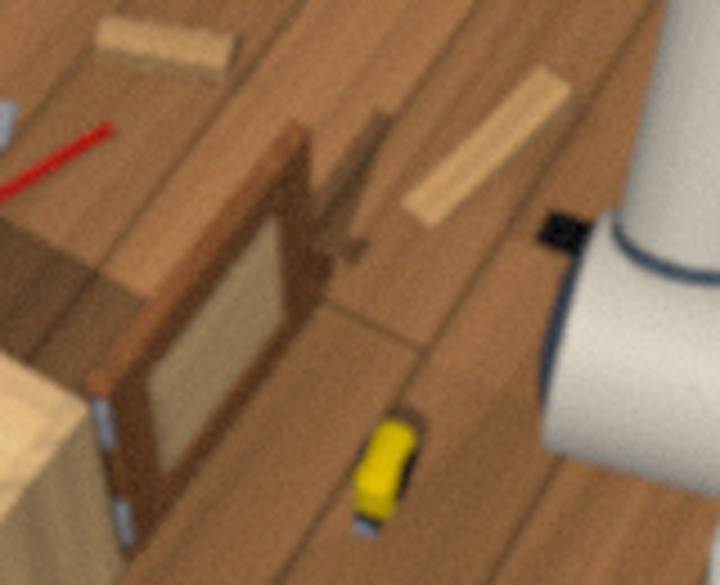

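Both crops confirm it. The pale 180 mm piece has its thick heel at crop A (83,220), where the shadow is deeper, and thins to its toe at (276,262). It already points roughly at the door. The other pale piece is short and square-ended, so it's the offcut. Next I'll turn these pixels into positions.

```bash
cat > h.py <<'E'
import numpy as np
def ray(n,p):
    d=np.load(f"pics/{n}.npz");T=d["T"]
    r=T[:3,:3]@np.linalg.inv(d["K"])@np.r_[p,1.];return T[:3,3],r
def atz(n,p,z):
    o,r=ray(n,p);return o+r*(z-o[2])/r[2]
A=lambda u,v:((u+.5)/4-.5+170,(v+.5)/4-.5+120)
B=lambda u,v:((u+.5)/4.5-.5+180,(v+.5)/4.5-.5+160)
def tri(p,q,n1="scene0",n2="side0"):
    M=[];b=[]
    for n,x in((n1,p),(n2,q)):
        o,r=ray(n,x);r/=np.linalg.norm(r);P=np.eye(3)-np.outer(r,r);M.append(P);b.append(P@o)
    return np.linalg.lstsq(np.vstack(M),np.hstack(b),rcond=None)[0]
E
python3 - <<'E'
from h import *
np.set_printoptions(precision=4,suppress=True)
for nm,z,a,b in [("heelR",.031,(88,201),(572,93)),("heelF",.031,(78,238),(545,67)),("toeR",.004,(280,245),(430,228)),("toeF",.004,(272,278),(403,205))]:
    print(nm,atz("scene0",A(*a),z),atz("side0",B(*b),z),tri(A(*a),B(*b)))
print("door")
print("topfreeF",tri(A(422,122),B(297,125)),"botF(z.012)",atz("scene0",A(417,287),.012),"topR",atz("scene0",A(424,105),.262),"topF",atz("scene0",A(422,122),.262), atz("side0",B(297,125),.262))
print("botR side",atz("side0",B(328,270),.012),"hingebot",atz("side0",B(125,548),.012),"hingetopR",atz("scene0",A(775,97),.262),atz("side0",B(90,390),.262))
E
```

```text
heelR [ 0.4163 -0.2933  0.031 ] [ 0.4153 -0.2895  0.031 ] [ 0.4156 -0.2927  0.0285]
heelF [ 0.4563 -0.3012  0.031 ] [ 0.4489 -0.3034  0.031 ] [ 0.4512 -0.3044  0.0259]
toeR [ 0.4602 -0.1181  0.004 ] [ 0.4622 -0.1197  0.004 ] [ 0.4615 -0.1182  0.0064]
toeF [ 0.4952 -0.1268  0.004 ] [ 0.4937 -0.1289  0.004 ] [ 0.4942 -0.1278  0.0038]
door
topfreeF [0.5142 0.001  0.2571] botF(z.012) [0.5185 0.0045 0.012 ] topR [0.5018 0.0033 0.262 ] topF [0.5176 0.0003 0.262 ] [0.5123 0.0042 0.262 ]
botR side [ 0.5131 -0.0354  0.012 ] hingebot [0.5195 0.2612 0.012 ] hingetopR [0.5135 0.2703 0.262 ] [0.5189 0.2651 0.262 ]
```

```bash
cat >> h.py <<'E'
def R(yaw,tilt=0):
    """tool pointing down, tool x opposite to heading yaw (deg), fingers' backs leaning away from heading by tilt"""
    a=np.radians(yaw);d=np.array([np.cos(a),np.sin(a),0]);t=np.radians(tilt)
    z=np.array([0,0,-1])*np.cos(t)+d*np.sin(t); x=-d*np.cos(t)+np.array([0,0,-1])*np.sin(t)
    return np.column_stack([x,np.cross(z,x),z])
def shot(arm,name,cam="wrist"):
    import cv2
    c=arm.get_calibration(cam);im=arm.snapshot(cam)
    np.savez(f"pics/{name}.npz",K=c["intrinsics"],T=c["cam_to_world"]);cv2.imwrite(f"pics/{name}.png",im[...,::-1])
    return im
E
python3 - <<'E'
from h import *
from rig import arm
import cv2
np.set_printoptions(precision=4,suppress=True)
r=R(75.8); print(arm.solve_ik([.46,-.17,.2],r),arm.solve_ik([.45,-.25,.003],r),arm.solve_ik([.51,-.08,.003],R(90)))
arm.move_to([.46,-.17,.2],r); print(arm.current_t(),arm.current_force())
im=shot(arm,"w1"); cv2.imwrite("pics/w1L.png",cv2.resize(im[...,::-1],(800,600),interpolation=cv2.INTER_CUBIC))
E
```

```text
[-27.2631  18.4518  96.6919  -0.      64.8562 166.9369] [-35.7031  37.5594 103.8648  -0.      38.5758 158.4969] [-15.5446  37.6197 103.6563  -0.      38.724  164.4554]
2.8 [-0.2756 -0.1596 -0.8281]
```

View pics/w1L.png

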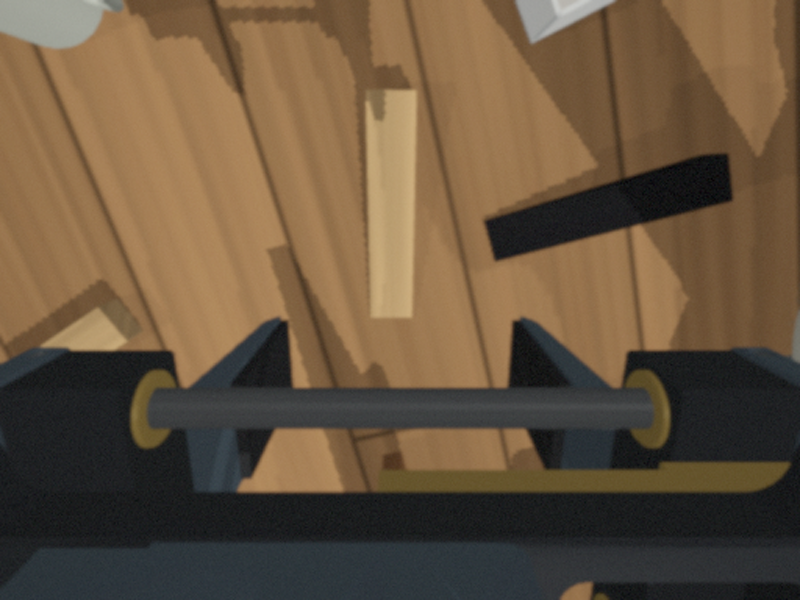

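The wrist view shows the wedge with heel corners at (366,90)/(416,90) and toe corners at (371,318)/(412,318). The heel looks wider because it stands nearer the camera, so it is the thick end. The gripper hides the door. Next I'll compute the wedge's pose and grasp it.

Run:
```python
from h import *
from rig import arm
np.set_printoptions(precision=4,suppress=True)
C=lambda u,v:((u+.5)*.64-.5,(v+.5)*.64-.5)
hl=[atz("w1",C(u,90),.031) for u in(366,416)];to=[atz("w1",C(u,318),.004) for u in(371,412)]
h=np.mean(hl,0)[:2];t=np.mean(to,0)[:2];d=t-h;print(h,t,np.linalg.norm(d),np.linalg.norm(hl[0]-hl[1]),np.linalg.norm(to[0]-to[1]))
yaw=np.degrees(np.arctan2(d[1],d[0]));d/=np.linalg.norm(d);o=(h+t)/2;g=o-.05*d;print(yaw,o,g)
r=R(yaw)
arm.move_to([*g,.06],r); print(arm.current_t())
arm.move_l([*g,.004],feed=.1); print(arm.current_ee_pos(),arm.current_force())
arm.grip(.02); print(arm.current_width(),arm.current_t(),arm.current_force(),arm.current_ee_pos())
```

```text
[ 0.4333 -0.299 ] [ 0.4784 -0.1247] 0.18008278072627934 0.03553537286086994 0.03600811342491874
75.49050619698514 [ 0.4559 -0.2119] [ 0.4433 -0.2603]
3.5583
[ 0.4437 -0.2603  0.0046] [-0.2202 -0.3057  0.1375]
0.036019122132624974 5.15 [0.4879 0.7399 0.0825] [ 0.4433 -0.2603  0.004 ]
```

Run:
```python
from h import *
from rig import arm
import cv2
np.set_printoptions(precision=4,suppress=True)
p=arm.current_ee_pos()
arm.move_l([p[0],p[1],.024],feed=.1)
yaw=86.5;d=np.array([np.cos(np.radians(yaw)),np.sin(np.radians(yaw))]);g=np.array([.507,-.035])-.14*d
arm.move_l([*g,.024],R(yaw),feed=.1)
arm.move_l([*g,.0045],feed=.05)
print(arm.current_t(),arm.current_ee_pos(),arm.current_force(),arm.current_width())
a=shot(arm,"s2","scene")[120:210,230:380,::-1];b=shot(arm,"d2","side")[170:290,190:300,::-1]
cv2.imwrite("pics/s2L.png",cv2.resize(a,None,fx=5,fy=5,interpolation=cv2.INTER_CUBIC))
cv2.imwrite("pics/d2L.png",cv2.resize(b,None,fx=5,fy=5,interpolation=cv2.INTER_CUBIC))
```

```text
7.2083 [ 0.4981 -0.1747  0.0039] [-0.095  -0.146  -0.3171] 0.03573565255073608
```

View pics/s2L.png

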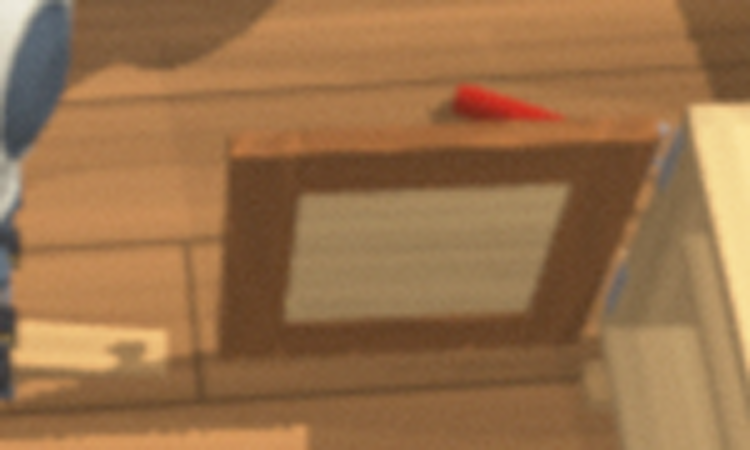

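View pics/d2L.png

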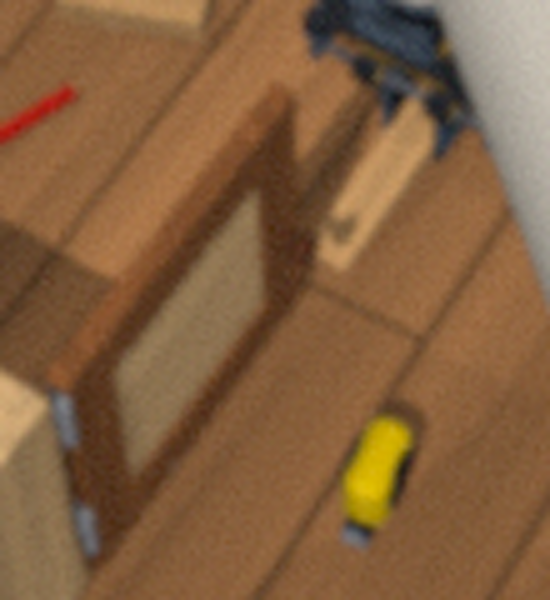

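The scene crop shows the door's top free corners at (233,135) robot side and (230,158) far side. The top hinge end is at (660,118)/(655,138), and the bottom far-side edge runs (222,355) to (575,342). The wedge toe is at (166,330)/(164,373), just short of the door. The side crop has the top free corners at (278,85)/(296,103) and the top hinge corners at (50,372)/(65,390).

Run:
```python
from h import *
np.set_printoptions(precision=4,suppress=True)
A=lambda u,v:((u+.5)/5-.5+230,(v+.5)/5-.5+120)
B=lambda u,v:((u+.5)/5-.5+190,(v+.5)/5-.5+170)
t=lambda a,b:tri(A(*a),B(*b),"s2","d2")
for nm,a,b in[("freeR",(233,135),(296,103)),("freeF",(230,158),(278,85)),("hingeR",(660,118),(65,390)),("hingeF",(655,138),(50,372)),("toe F",(164,373),(318,258)),("toeR",(166,330),(345,272))]: print(nm,t(a,b))
Z=.262
for n,f,pts in(("s2",A,[(233,135),(230,158),(660,118),(655,138)]),("d2",B,[(296,103),(278,85),(65,390),(50,372)])): print(np.array([atz(n,f(*p),Z) for p in pts]))
print("botF",atz("s2",A(222,355),.012),atz("s2",A(575,342),.012))
print("toe",atz("s2",A(166,330),.004),atz("s2",A(164,373),.004),atz("d2",B(345,272),.004),atz("d2",B(318,258),.004))
```

```text
freeR [0.4998 0.0053 0.2558]
freeF [0.5175 0.0008 0.2576]
hingeR [0.5093 0.265  0.2613]
hingeF [0.5241 0.2589 0.2612]
toe F [ 0.5148 -0.039  -0.0075]
toeR [ 0.4863 -0.0339  0.004 ]
[[0.5047 0.0048 0.262 ]
 [0.5217 0.0014 0.262 ]
 [0.5105 0.2655 0.262 ]
 [0.5253 0.2592 0.262 ]]
[[0.4973 0.0089 0.262 ]
 [0.5151 0.0021 0.262 ]
 [0.5084 0.2644 0.262 ]
 [0.5234 0.2585 0.262 ]]
botF [0.5153 0.0052 0.012 ] [0.5225 0.2626 0.012 ]
toe [ 0.4866 -0.0335  0.004 ] [ 0.5229 -0.0376  0.004 ] [ 0.486  -0.0344  0.004 ] [ 0.5099 -0.035   0.004 ]
```

Run:
```python
from h import *
from rig import arm
np.set_printoptions(precision=3,suppress=True)
p=np.array(arm.current_ee_pos())
arm.grip(.06)
arm.move_l([p[0],p[1],.007],R(86.5,12),feed=.05)
arm.grip(.02); print(arm.current_t(),arm.current_width(),arm.current_ee_pos(),arm.current_force())
z=arm.current_ee_pos()[2]
yaw=88.2;d=np.array([np.cos(np.radians(yaw)),np.sin(np.radians(yaw))])
tcp=lambda y:[*(np.array([.5078+.031*y,y])-.14*d),z]
arm.move_l(tcp(-.03),R(yaw,12),feed=.05)
arm.sleep(.2);f0=np.array(arm.current_force());print("f0",f0)
arm.move_l(tcp(.022),feed=.04)
print(arm.current_t(),arm.current_ee_pos(),np.array(arm.current_force())-f0)
np.savez("st.npz",f0=f0,z=z)
y=.022
while y<.085:
    y+=.002;arm.move_l(tcp(y),feed=.02)
    f=np.array(arm.current_force())-f0
    if f[1]<-2.: break
print("y",y,f,arm.current_ee_pos(),arm.current_t(),arm.current_width())
```

```text
8.7917 0.03563415367022107 [ 0.498 -0.174  0.007] [-0.944  1.464  2.595]
f0 [ 1.336  0.602 -0.102]
10.7167 [ 0.504 -0.118  0.007] [-1.431 -0.437  0.869]
y 0.05800000000000003 [-0.673 -8.835 -2.469] [ 0.506 -0.083  0.007] 15.2167 0.03630552931660844
```

Run:
```python
from h import *
from rig import arm
import cv2
np.set_printoptions(precision=3,suppress=True)
s=np.load("st.npz");f0=s["f0"]
for i in range(3):
    arm.sleep(.1);print(np.array(arm.current_force())-f0,arm.current_ee_pos(),arm.current_t())
a=shot(arm,"s3","scene")[120:210,200:350,::-1];b=shot(arm,"d3","side")[170:290,190:300,::-1]
a=cv2.resize(a,(750,450),interpolation=cv2.INTER_CUBIC)
cv2.imwrite("pics/s3L.png",a)
```

```text
[-0.829 -8.35  -2.019] [ 0.506 -0.083  0.007] 15.3167
[-0.834 -8.782 -1.734] [ 0.506 -0.083  0.007] 15.4167
[-2.494 -9.238 -2.013] [ 0.506 -0.083  0.007] 15.5167
```

View pics/s3L.png

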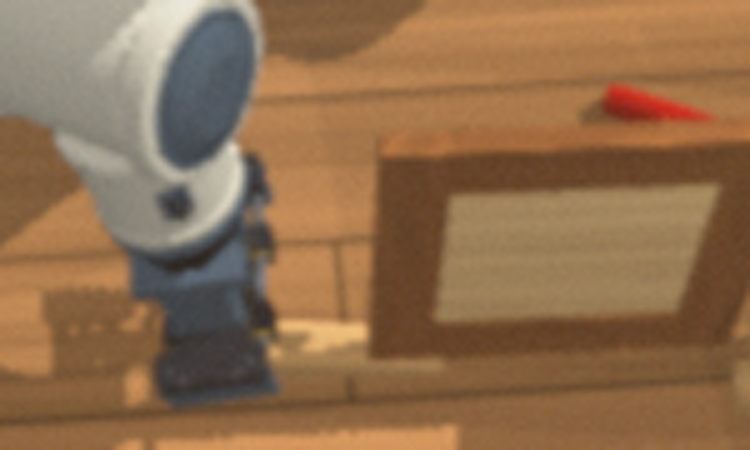

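The door hasn't moved: its top free corner is still at crop (380,135), the same pixel as before. The wedge shows evenly out from under the far face, to about (440,365). The push reads about 9 N, so I'll finish in small steps.

Run:
```python
from h import *
from rig import arm
np.set_printoptions(precision=3,suppress=True)
s=np.load("st.npz");f0=s["f0"];z=float(s["z"])
yaw=88.2;d=np.array([np.cos(np.radians(yaw)),np.sin(np.radians(yaw))])
tcp=lambda y:[*(np.array([.5078+.031*y,y])-.14*d),z]
y=.058
def F():
    r=[]
    for i in range(4): arm.sleep(.04);r.append(arm.current_force())
    return np.mean(r,0)-f0
f=F()
while y<.064 and f[1]>-12.3:
    y+=.0005;arm.move_l(tcp(y),feed=.01);f=F();print(round(y,4),f)
print(arm.current_t(),arm.current_width())
arm.grip(.06);arm.sleep(.2)
print("open",F(),arm.current_width(),arm.current_ee_pos(),arm.current_t())
```

```text
0.0585 [ -2.241 -12.492  -1.714]
16.2 0.03581650059318935
open [-1.358 -0.763  0.044] 0.06014069877288646 [ 0.505 -0.081  0.007] 17.125
```

Run:
```python
from h import *
from rig import arm
np.set_printoptions(precision=3,suppress=True)
p=np.array(arm.current_ee_pos())
arm.move_l([p[0]-.001,p[1]-.03,.03],feed=.1)
arm.move_l([p[0]-.001,p[1]-.04,.30],feed=.2)
r=R(0,20);print(arm.solve_ik([.40,.03,.3],r),arm.solve_ik([.485,.03,.217],r),arm.current_joint_positions())
arm.move_to([.40,.03,.30],r); arm.grip(0.0)
arm.move_l([.40,.03,.217],feed=.12); arm.move_l([.468,.03,.217],feed=.08)
arm.sleep(.3);f0=np.mean([(arm.sleep(.04),arm.current_force())[1] for i in range(5)],0);print("f0",f0,arm.current_t(),arm.current_width())
np.savez("st2.npz",f0=f0)
im=shot(arm,"s4","scene")[90:210,200:360,::-1]
import cv2;cv2.imwrite("pics/s4L.png",cv2.resize(im,(800,600),interpolation=cv2.INTER_CUBIC))
```

```text
[ -6.117  -6.041 111.939   2.574  54.234 -97.256] [ -4.675   8.757 112.033   2.523  39.299 -96.347] [-27.552  17.24   82.716  10.822  85.5   152.886]
f0 [-0.388 -0.095 -0.135] 26.25 0.0004905621688569972
```

View pics/s4L.png

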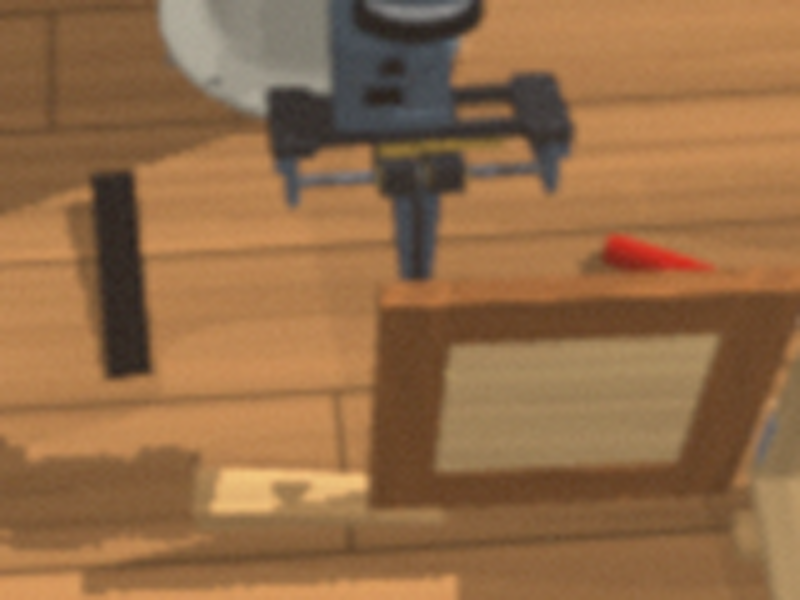

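The wedge is seated in line under the door's free corner, with its heel at (205,492) and its far edge showing along to (440,515). The door is still in place, and the closed fingers sit just behind its face at (415,275), above the knob. Now I'll press lightly.

Run:
```python
from h import *
from rig import arm
np.set_printoptions(precision=3,suppress=True)
f0=np.load("st2.npz")["f0"]
def F(n=4): return np.mean([(arm.sleep(.04),arm.current_force())[1] for i in range(n)],0)-f0
x=.468;n=0
while x<.508:
    x+=.0015 if n==0 else .0005
    arm.move_l([x,.03,.217],feed=.02);f=F(2)
    if f[0]<-.8 and n==0: n=1;print("touch",x,f)
    if f[0]<-3.4: break
print("press",x,f,arm.current_ee_pos());arm.sleep(.3);print(F(),arm.current_t())
arm.move_l([.44,.03,.217],feed=.06);print("off",F(),arm.current_t())
im=shot(arm,"s5","scene")[90:210,200:360,::-1];old=__import__("cv2").imread("pics/s4.png")[90:210,200:360]
import cv2;cv2.imwrite("pics/s5L.png",cv2.resize(im,(800,600),interpolation=cv2.INTER_CUBIC))
g=lambda a:np.float32(cv2.cvtColor(np.ascontiguousarray(a),cv2.COLOR_BGR2GRAY))
for nm,(a,b,c,e) in dict(door=(65,105,75,150),wedge=(88,108,38,75)).items():
    print(nm,cv2.phaseCorrelate(g(old)[a:b,c:e],g(im)[a:b,c:e]))
```

```text
touch 0.48900000000000005 [-5.335 -0.786  3.313]
press 0.48900000000000005 [-5.335 -0.786  3.313] [0.488 0.03  0.217]
[-5.142  0.207  3.184] 31.4333
off [ 0.422 -0.015  0.102] 32.5667
door ((0.5113562184683573, -0.0369265461196413), 1.0393060496648152)
wedge ((-0.0427753219888487, -0.089688528926537), 0.7386249312758446)
```

Run:
```python
from rig import arm
from h import *
p=np.array(arm.current_ee_pos())
arm.move_l([.40,.02,.33],feed=.15);arm.sleep(.3)
print(arm.current_force(),arm.current_t())
im=shot(arm,"s6","scene")[90:210,200:360,::-1]
import cv2;cv2.imwrite("pics/s6L.png",cv2.resize(im,(800,600),interpolation=cv2.INTER_CUBIC))
```

```text
[-1.17393577 -0.9406919  -0.3834176 ] 33.8667
```

View pics/s6L.png

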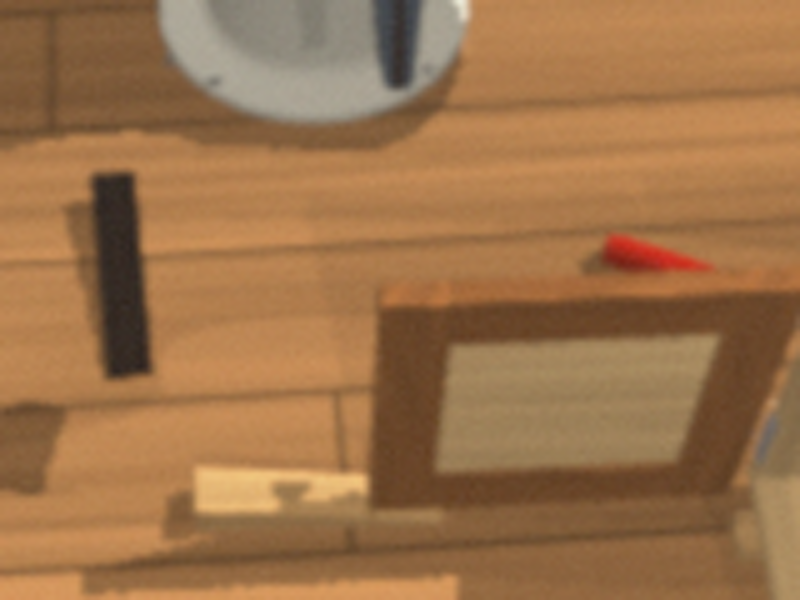

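After the press, the door's corner at (380,287) and the wedge's far edge to (440,515) match the picture taken before it, and the robot is clear. I'm handing in.

```bash
python3 -c "
from rig import arm
arm.sign_off();print(arm.current_t())"
```

```text
the job is handed in; nothing more can be done
the job is handed in; nothing more can be done
```

The wedge is jammed under the door's free corner, and I handed the job in at about 34 s of the 64 s allowed. The rig reported no verdict.

- **Wedge:** I gripped the pale tapered wedge 50 mm behind its middle and slid it in flat, in line with the door. The toe ended about 55 mm in under the corner. I stopped at 12.5 N of level push and let go. I did this with the gripper tilted back 12° after a re-grip, to keep it clear of the door.
- **Proof press:** I pressed the closed fingers on the door's robot-side face, about 27 mm from the free edge. The reading held at 5.1–5.3 N, just above the 3–5 N aim and far below the 20 N limit. The door did not give way.
- **Last checks:** In the final picture the door and wedge stand at the same pixels as before the press, and the arm is clear. Nothing I could see in that crop had moved; I did not re-check the mug, glue, tub, tape or offcut at the end.
- **Disagreements:**
  - An image-shift check gave 0.5 px sideways for the door after the press, which the final picture does not bear out. The wedge showed less than 0.1 px.
  - The push rose from about 9 to 12.5 N over the last 0.5 mm, steeper than the stated 2–3 N per mm.
  - The force between wedge and door can't be read directly, so I judged it only from the push and from the press holding.

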